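# Shelve the heavier reel case

### The arm

A 6-joint arm with a two-finger parallel gripper is mounted at the origin on the work surface. World frame = base frame: x ahead of the robot, y to its left, z up, the work surface at z = 0. Lengths are in m, angles in rad, forces in N, time in s.
With the tool pointing down it reaches from about 0.325 to 0.775 m from the base axis. Payload 5.5 kg.
Tool frame: the origin (TCP) lies between the finger pads; the fingertips stand 8 mm ahead of it and the grasp point (between the pads) lies 11 mm behind it (tcp_to_tips is the distance from the TCP to the fingertips, in m); z points along the fingers, y is the line along which they close (so a half turn about z gives the same grasp; the last joint's range is limited). The gripper opens to 88 mm and grips with 3 to 60 N. Pads are 20 mm wide; open, the fingers measure 115 mm over their backs; the gripper's body (75 mm by 178 mm) begins 61 mm behind the grasp point.
Start: joints at [1.069, 0.091, 1.231, -0, 1.82, -0.057], TCP at [0.258, 0.542, 0.231] pointing down, gripper open.
Joint ranges: [-2.87, 2.87], [-0.86, 2.18], [0.17, 2.46], [-1.51, 4.65], [0.06, 2.69], [-2.65, 2.65]. Speed limits (rad/s): [2.57, 2.57, 3.01, 3.14, 3.14, 3.14].

### API

Orientations are given as a unit quaternion [w, x, y, z].
In Python, from bench import * gives the robot as it stands. Calls block until the motion is done:
- move_to(position, orientation): joint-space move of the TCP to a pose.
- move_l(position, speed=0.15, orientation=None): straight line of the TCP; orientation=None keeps the orientation; speed is the mean speed in m/s.
- movej(angles): joint-space move.
- gripper_open() and close(): open the fingers fully, or close them until they stop; the grip force is fixed at half the most.
- hold(seconds).
- inverse_kinematics(position, orientation): joint angles nearest the present ones, or None.
- state(): the state.
- get_image(name): name is "side" or "top" or "wrist"; returns a dict with "frame" (400x640x3 uint8, blue, green, red), "depth" (400x640 float32, m along the optical axis (not along the pixel's ray), 0 where there is no reading), "camera_matrix" (3x3 intrinsics, pixels), "k1" (the pictures are not rectified: a ray, as slopes to the right and down, at radius r is drawn at 1 + k1 r^2 times it, then the intrinsics apply), "view" (4x4, takes a point from world to camera coordinates). Camera axes: x right, y up, looking along -z (the intrinsics and any distortion apply to the point x, -y, -z); pixel columns grow to the right and rows downward; lengths in m; the calibration is good to about 2 mm. A picture is of the moment at which its call begins.
A pose or a line that the arm cannot do raises IKError and nothing moves.
- job_done(): hands the job in; it is judged then, once.
The state is a dict: "time": time; "joint_pos": joint angles; "dq": joint speeds; "joint_torque": joint torques, N m; "ee_pos": TCP position; "ee_rot": TCP orientation; "ft_force": force on the tool from outside, world axes, zero at the start; "moment": the same for the moment, N m; "finger_gap": finger opening in m; "finger_force": force on a finger pad.
Only numpy, scipy, OpenCV 4.12 (cv2) and the standard library are available. Lean on these libraries where they do the work, as an engineer would, in place of code of your own. Each camera call takes 0.05 s, during which the arm holds its last target. There are 200 camera calls.

### The job

One of the two closed wooden reel cases is full and the other nearly empty: lift first the case with the square block handle a hand's breadth off the table and set it down again, then lift the case with the bar handle, and feel which is heavier. Set the heavier one down in the wide mouth of the wooden trough and slide it along into the narrow end until it butts squarely against the steel stop, pressing it home with a firm push of about 10 N and never ramming the stop with more than 25 N. The lighter case must end up standing where it stood at the start, and nothing else on the table may be disturbed.

Things in the scene. Friction and masses are not known exactly. Their poses are not given: they have to be found in the camera images.
- block_case: Closed wooden case with the square block handle: 110 x 70 x 60 mm, long along its x axis; the handle is a block 26 x 26 mm centred on the lid, from 60 to 88 mm above the underside. Origin: centre of the underside, z up. Both ends alike. Loose, 0.2 to 0.75 kg, balanced under the handle; the hidden loads of the two cases differ by over 0.12 kg.
- bar_case: Closed wooden case with the bar handle: 110 x 70 x 60 mm, long along its x axis; the handle is a bar 66 mm long (along x) and 16 mm thick (along y) centred on the lid, from 60 to 88 mm above the underside. Origin: centre of the underside, z up. Both ends alike. Loose, 0.2 to 0.75 kg, balanced under the handle; the hidden loads of the two cases differ by over 0.12 kg.
- trough: Fixed open-topped waxed wooden trough (friction with a case 0.25 to 0.45) 280 x 118 mm. Origin: centre of the underside; +x runs from the wide mouth to the narrow end. Floor's top at 6 mm, walls 8 mm thick up to 28 mm. Inside 98 mm wide from x = -140 to -20 mm, tapering to 74 mm at x = 30, then 74 mm to x = 140. No wall across either end.
- mouth (a point): Where to set the case down: the point on the trough's floor (6 mm above the table) in the middle of its wide mouth, 75 mm on the -x side of the trough's origin, under the case's centre, case lengthwise along the trough; 35 mm more or less along it will do. Axes as the trough's.
- stop: Fixed rigid upright steel plate standing on the trough's floor in its narrow end, at a new place each time; 10 mm thick, 66 mm wide, 44 mm tall. Origin: centre of its underside, axes as the trough's. It is butted against on its -x face, 5 mm from the origin: a case at home has its centre 60 mm on the -x side of the stop's origin.
- mug: Bystander, to be left alone: white ceramic mug, 76 mm across, 90 mm tall. Origin: centre of the underside.
- stamp: Bystander, to be left alone: rubber stamp, 70 x 30 mm base, 70 mm tall. Origin: centre of the underside.
- stapler: Bystander, to be left alone: grey and black stapler, 130 x 32 x 38 mm. Origin: centre of the underside.
- tape: Bystander, to be left alone: black tape dispenser, 150 x 60 mm, 88 mm tall. Origin: centre of the underside.
- glue: Bystander, to be left alone: glass glue jar, 52 mm across, 100 mm tall. Origin: centre of the underside.
- cards: Bystander, to be left alone: stack of white index cards, 125 x 75 x 35 mm. Origin: centre of the underside.
- pen_cup: Bystander, to be left alone: dark steel pen cup, 70 mm across, 85 mm tall, pens reaching 155 mm. Origin: centre of the underside.

How it is judged:
On the way, in this order (a step that is already met when the one before it is completed fails the run):
1. the block-handled case is lifted more than 30 mm while the bar-handled one stands (height (world z) of block_case above 0.03 m and height (world z) of bar_case below 0.012 m), for 0.3 s.
2. the bar-handled case is lifted more than 30 mm while the block-handled one stands (height (world z) of bar_case above 0.03 m and height (world z) of block_case below 0.012 m), for 0.3 s.
3. a case is set on the trough's floor in its wide mouth (centre 35 to 115 mm before the trough's centre) (((x of block_case in the frame of trough between -0.115 and -0.035 m and y of block_case in the frame of trough between -0.02 and 0.02 m and z of block_case in the frame of trough below 0.011 m and contact force between block_case and trough above 0.3 N) or (x of bar_case in the frame of trough between -0.115 and -0.035 m and y of bar_case in the frame of trough between -0.02 and 0.02 m and z of bar_case in the frame of trough below 0.011 m and contact force between bar_case and trough above 0.3 N))), for 0.1 s.
4. that case is pressed against the stop plate with more than 5 N (((contact force between block_case and stop above 5 N and y of block_case in the frame of trough between -0.006 and 0.006 m and z of block_case in the frame of trough below 0.01 m and angle between the x axis of block_case and the x axis of trough, either way round below 0.07 rad and angle between block_case's own z axis and vertical below 0.07 rad and x of block_case in the frame of stop between -0.064 and -0.055 m) or (contact force between bar_case and stop above 5 N and y of bar_case in the frame of trough between -0.006 and 0.006 m and z of bar_case in the frame of trough below 0.01 m and angle between the x axis of bar_case and the x axis of trough, either way round below 0.07 rad and angle between bar_case's own z axis and vertical below 0.07 rad and x of bar_case in the frame of stop between -0.064 and -0.055 m))), for 0.1 s.
At the end, for the whole second after the job is handed in: The heavier case (resting on the trough with over 4.4 N) lies flat and at rest in the trough, within 6 mm of its midline, 0.07 rad of its direction and 4 mm of the stop's face; the lighter case stands upright and at rest on the table within 40 mm of where it began (((y of block_case in the frame of trough between -0.006 and 0.006 m and z of block_case in the frame of trough below 0.01 m and angle between the x axis of block_case and the x axis of trough, either way round below 0.07 rad and angle between each of block_case, bar_case's own z axis and vertical below 0.07 rad and x of block_case in the frame of stop between -0.064 and -0.055 m and contact force between block_case and trough above 4.4 N and linear speed of each of block_case, bar_case below 0.01 m/s and distance of bar_case from where it was at the start of the episode below 0.04 m and height (world z) of bar_case below 0.006 m) or (y of bar_case in the frame of trough between -0.006 and 0.006 m and z of bar_case in the frame of trough below 0.01 m and angle between the x axis of bar_case and the x axis of trough, either way round below 0.07 rad and angle between each of bar_case, block_case's own z axis and vertical below 0.07 rad and x of bar_case in the frame of stop between -0.064 and -0.055 m and contact force between bar_case and trough above 4.4 N and linear speed of each of bar_case, block_case below 0.01 m/s and distance of block_case from where it was at the start of the episode below 0.04 m and height (world z) of block_case below 0.006 m))); the robot touches nothing.
It fails at once if a case presses on the stop plate with more than 25 N (contact force between any of block_case, bar_case and stop above 25 N).
It fails at once if a case is tipped by more than 0.5 rad (angle between any of block_case, bar_case's own z axis and vertical above 0.5 rad).
It fails at once if a bystander is moved by more than 30 mm (distance of any of mug, stamp, stapler, tape, glue, cards, pen_cup from where it was at the start of the episode above 0.03 m).
It also fails if it takes over 72 s, if anything falls off the work surface, if the arm or the gripper's body presses on something with over 40 N, if the wrist force passes 120 N, or if a joint passes its speed limit or range.

## Working session

There is one attempt and no reset: what is moved stays moved. The work goes in short steps, each a Python script; the robot and the scene stay as the last script left them, time stands still between calls to the robot, and variables do not carry over. Pictures are saved under pics/ and viewed, at most 10 in all, crops included, and the job is handed in when it is done.

```bash
ls; mkdir -p pics; python3 - <<'E'
from bench import *
import cv2,numpy as np
for n in("top","side"):
    d=get_image(n); cv2.imwrite(f"pics/{n}0.png",d["frame"]); np.savez(f"{n}0.npz",**{k:d[k] for k in("frame","depth","camera_matrix","k1","view")})
    print(n,d["camera_matrix"],d["k1"],d["view"])
s=state();print(s["time"],s["ft_force"],s["ee_rot"])
E
```

```text
pics
top [[361.88341584   0.         315.34232803]
 [  0.         361.88341584 197.91854677]
 [  0.           0.           1.        ]] -0.08326106759387253 [[-0.06541458 -0.99785016  0.0039988   0.03354852]
 [ 0.97646929 -0.06318665  0.20619207 -0.58043102]
 [-0.20549612  0.01739267  0.97850337 -1.01749806]
 [ 0.          0.          0.          1.        ]]
side [[493.11283036   0.         331.43193084]
 [  0.         493.11283036 203.43827727]
 [  0.           0.           1.        ]] -0.1291927856025363 [[ 0.87797268 -0.47864154 -0.00813874 -0.52802438]
 [ 0.28243521  0.50419439  0.81609949 -0.20328918]
 [-0.38651561 -0.71881172  0.57785413 -1.28969695]
 [ 0.          0.          0.          1.        ]]
0.1 [-0.80481578 -0.12398044  0.17621481] [-2.15115361e-04  2.20559059e-01  9.75373247e-01 -8.26895719e-04]
```

View pics/top0.png

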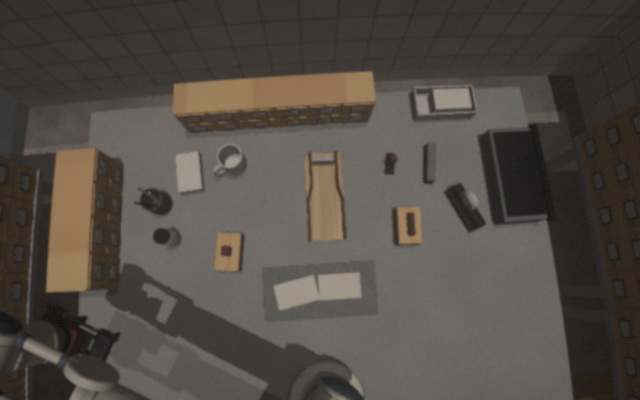

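View pics/side0.png

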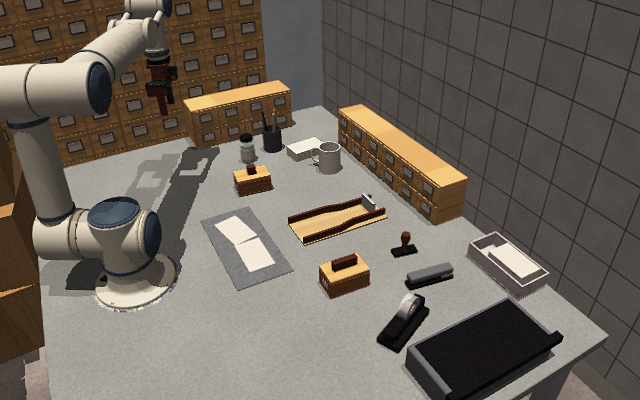

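The top view shows the block case near (228,252), the bar case near (408,226), and the trough at x 305–345, y 152–240, with the stop near (322,158). In the side view the stop plate is at the far end of the trough. Next I'll get the metric fit.

```bash
cat > h.py <<'E'
import cv2,numpy as np
def slopes(d,px):
    return cv2.undistortPoints(np.float64(px).reshape(-1,1,2),d["camera_matrix"],np.array([float(d["k1"]),0,0,0])).reshape(-1,2)
def rays(d,px):
    s=slopes(d,px); R=d["view"][:3,:3]; t=d["view"][:3,3]
    return -R.T@t, np.c_[s[:,0],-s[:,1],-np.ones(len(s))]@R
def onplane(d,px,z):
    c,v=rays(d,px); return (c+v*((z-c[2])/v[:,2])[:,None])[:,:2]
def cloud(d):
    h,w=d["depth"].shape; u,v=np.meshgrid(np.arange(w),np.arange(h))
    c,r=rays(d,np.c_[u.ravel(),v.ravel()]); return (c+r*d["depth"].ravel()[:,None]).reshape(h,w,3)
def project(d,P):
    P=np.float64(P).reshape(-1,3)@d["view"][:3,:3].T+d["view"][:3,3]; P=P*[1,-1,-1]
    return cv2.projectPoints(P,np.zeros(3),np.zeros(3),d["camera_matrix"],np.array([float(d["k1"]),0,0,0]))[0].reshape(-1,2)
def rect(xy):
    (c,s,a)=cv2.minAreaRect(np.float32(xy)*1000); 
    if s[0]<s[1]: a+=90; s=s[::-1]
    return np.round(c,1),np.round(s,1),round((a+90)%180-90,1)
E
python3 - <<'E'
from h import *
d=dict(np.load("top0.npz")); P=cloud(d)
for n,(x0,x1,y0,y1) in dict(block=(205,255,225,280),bar=(385,435,200,250),trough=(295,355,145,248)).items():
    Q=P[y0:y1,x0:x1].reshape(-1,3); Q=Q[d["depth"][y0:y1,x0:x1].ravel()>0]
    print(n,len(Q),np.histogram(Q[:,2],bins=np.arange(-.02,.11,.01))[0])
    for lo,hi in((.05,.07),(.075,.1),(.015,.04),(.04,.06)):
        S=Q[(Q[:,2]>lo)&(Q[:,2]<hi)]
        if len(S)>5: print(lo,len(S),rect(S[:,:2]),S.mean(0).round(4))
im=cv2.resize(d["frame"][140:290,200:440],None,fx=3.3,fy=3.3,interpolation=cv2.INTER_CUBIC)
cv2.imwrite("pics/crop1.png",np.clip(im*1.8,0,255).astype(np.uint8))
E
```

```text
block 2739 [   0 1135  596   26   25   28   24  571  242    7   83    2]
0.05 813 (array([440.3, 261.9]), array([111.5,  68.7]), -6.8) [0.4395 0.2607 0.059 ]
0.075 87 (array([440.4, 261.7]), array([25.6, 24. ]), -3.7) [0.4402 0.261  0.0868]
0.015 62 (array([436.5, 228.5]), array([109.9,   1.7]), -6.5) [0.4336 0.2287 0.0281]
0.04 595 (array([440.3, 261.8]), array([111.5,  68.9]), -6.8) [0.4394 0.259  0.0574]
bar 2496 [  0 894 573  25  37  31  27 469 276  24 132   8]
0.05 745 (array([ 484. , -275.7]), array([112. ,  72.5]), -2.1) [ 0.482  -0.2739  0.0592]
0.075 150 (array([ 484.5, -275.8]), array([64.8, 17.6]), -3.0) [ 0.4839 -0.2749  0.086 ]
0.015 80 (array([ 469.8, -251.4]), array([129.2,  58.1]), 28.7) [ 0.4653 -0.2496  0.0276]
0.04 496 (array([ 484. , -275.7]), array([112. ,  72.5]), -2.1) [ 0.4806 -0.273   0.0571]
trough 6153 [   0 1813 3640  102  451   66   60   21    0    0    0    0]
0.05 21 (array([706.4, -37.4]), array([46.4,  9.5]), 89.4) [ 0.706  -0.0314  0.0514]
0.015 543 (array([600.6, -35.3]), array([279.9, 114. ]), -0.7) [ 0.6057 -0.0368  0.027 ]
0.04 81 (array([706.6, -36.2]), array([62.1, 10.5]), 88.5) [ 0.706  -0.0373  0.0485]
```

View pics/crop1.png

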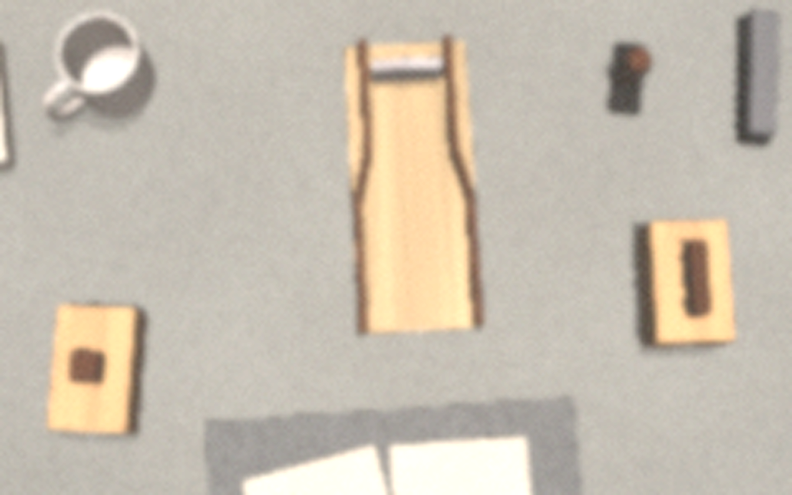

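The crop shows both handles clearly: the block near (87,365) and the bar near (697,278) in crop pixels. The stop is at crop (405,68), and the dark trough walls taper at about y=180. I'll refine the trough midline and write the lift helper.

```bash
python3 - <<'E'
from h import *
for n in("top","side"):
    d=dict(np.load(n+"0.npz")); P=cloud(d).reshape(-1,3)
    z=P[:,2]; Q=P[(z>.021)&(z<.034)&(abs(P[:,0]-.6)<.15)&(abs(P[:,1]+.036)<.07)]
    for lo,hi in((.47,.57),(.64,.695)):
        S=Q[(Q[:,0]>lo)&(Q[:,0]<hi)]
        for sg in(1,-1):
            W=S[sg*(S[:,1]+.036)>.02]; p=np.polyfit(W[:,0]-(lo+hi)/2,W[:,1],1); print(n,lo,sg,len(W),"ymid",p[1].round(4),"slope",p[0].round(4), "med z",np.median(W[:,2]).round(4))
    F=P[(z>.002)&(abs(P[:,0]-.6)<.16)&(abs(P[:,1]+.036)<.08)]; print(n,"outline",rect(F[:,:2]))
    S=P[(z>.042)&(z<.056)&(abs(P[:,0]-.71)<.03)&(abs(P[:,1]+.036)<.05)]; print(n,"stop",len(S),S.mean(0).round(4),rect(S[:,:2]),S[:,0].min().round(4))
    for c in((.44,.261),(.484,-.275)):
        S=P[(abs(z-.06)<.006)&(np.hypot(P[:,0]-c[0],P[:,1]-c[1])<.09)];H=P[(abs(z-.088)<.006)&(np.hypot(P[:,0]-c[0],P[:,1]-c[1])<.09)]
        print(n,rect(S[:,:2]),rect(H[:,:2]))
E
cat > m.py <<'E'
from bench import *
from h import *
def q(yaw):  # tool down; tool y axis at world yaw+90deg
    from scipy.spatial.transform import Rotation as R
    Rm=R.from_euler("z",yaw)*R.from_euler("x",np.pi); x=Rm.as_quat(); return [x[3],x[0],x[1],x[2]]
def ft(n=10):
    F=[]
    for _ in range(n): hold(.03); F.append(state()["ft_force"])
    return np.mean(F,0)
def log(t): s=state(); print(t,round(s["time"],1),"ft",np.round(s["ft_force"],1),"gap",round(s["finger_gap"],4),"p",np.round(s["ee_pos"],4))
def pick(x,y,yaw,z=.072,first=True):
    move_to([x,y,.13],q(yaw)); f0=ft(); move_l([x,y,z],.12); close(); log("closed")
    move_l([x,y,z+.055],.1); hold(.3); f1=ft(); log("up"); print("dF",np.round(f1-f0,2),"mass",round((f0-f1)[2]/9.81,3))
def place(x,y,z=.072):
    move_l([x,y,z+.002],.08); log("down")
    for i in range(4):
        f=ft(4)[2]; move_l([x,y,z+.001-.001*i],.02)
        if ft(4)[2]-f>1.5: break
    log("touch"); gripper_open(); log("open"); move_l([x,y,.13],.15)
E
```

```text
top 0.47 1 81 ymid 0.0186 slope -0.0097 med z 0.0274
top 0.47 -1 92 ymid -0.0872 slope -0.0131 med z 0.0271
top 0.64 1 43 ymid 0.0046 slope -0.0124 med z 0.0268
top 0.64 -1 46 ymid -0.0769 slope -0.0141 med z 0.027
top outline (array([600.1, -36.2]), array([319.6, 159.4]), 0.0)
top stop 77 [ 0.7062 -0.0368  0.0487] (array([706.6, -36.2]), array([62.1, 10.5]), 88.5) 0.7011
top (array([440.3, 262.1]), array([111.5,  68.3]), -6.8) (array([440.4, 261.9]), array([25.6, 23.6]), -3.7)
top (array([ 484. , -275.7]), array([112. ,  72.5]), -2.1) (array([ 484.4, -276.2]), array([64.8, 17.1]), -2.4)
side 0.47 1 103 ymid 0.0129 slope -0.0263 med z 0.0264
side 0.47 -1 114 ymid -0.0926 slope -0.0037 med z 0.0264
side 0.64 1 58 ymid -0.0014 slope 0.0016 med z 0.0265
side 0.64 -1 56 ymid -0.0833 slope -0.0132 med z 0.0264
side outline (array([599.9, -36.1]), array([319.2, 158.2]), -0.2)
side stop 69 [ 0.706  -0.045   0.0485] (array([706.5, -41.5]), array([68.2, 12.7]), 88.9) 0.6994
side (array([441. , 257.3]), array([111.2,  76.9]), -4.9) (array([441.2, 256.6]), array([32.5, 26. ]), 72.6)
side (array([ 484.8, -281.8]), array([112.6,  76.1]), -2.1) (array([ 485.1, -281.5]), array([65.4, 21. ]), 2.3)
```

```bash
sed -i 's/z+.055/z+.08/' m.py; python3 - <<'E'
from m import *
for p,y in (([.44,.261,.13],-6.8),([.484,-.276,.13],-2.1),([.52,-.035,.13],-.7)):
    for k in(0,np.pi): print(np.round(inverse_kinematics(p,q(np.radians(y)+k)),2))
y=np.radians(-6.8)
move_to([.4403,.261,.2],q(y)); log("above")
pick(.4403,.261,y)
place(.4403,.261)
d=get_image("wrist"); cv2.imwrite("pics/w1.png",d["frame"]); log("end")
E
```

```text
[ 0.47 -0.14  1.64 -0.    1.65  2.16]
[ 0.47 -0.14  1.64  0.    1.65 -0.98]
[-0.58 -0.02  1.52 -0.    1.64  1.03]
[-0.58 -0.02  1.52  0.    1.64 -2.11]
[-0.13 -0.12  1.62 -0.    1.64  1.45]
[-0.13 -0.12  1.62  0.    1.64 -1.69]
above 2.0 ft [-0.   0.1  0.1] gap 0.0881 p [0.4402 0.2613 0.2   ]
closed 4.3 ft [ 0.4 -0.1 -0.3] gap 0.0258 p [0.4403 0.2611 0.0719]
up 5.9 ft [ 0.1  0.9 -2.8] gap 0.0258 p [0.4403 0.261  0.152 ]
dF [-0.33  0.03 -2.85] mass 0.291
down 7.0 ft [ 0.4  0.8 -2.5] gap 0.0259 p [0.4407 0.2612 0.0748]
touch 8.6 ft [-3.  -0.5  5.5] gap 0.0258 p [0.4404 0.2611 0.0719]
open 9.7 ft [-0.3  0.4  0.1] gap 0.0881 p [0.4403 0.261  0.071 ]
end 10.2 ft [-0.   1.1 -0.8] gap 0.0881 p [0.4399 0.2608 0.1287]
```

View pics/w1.png

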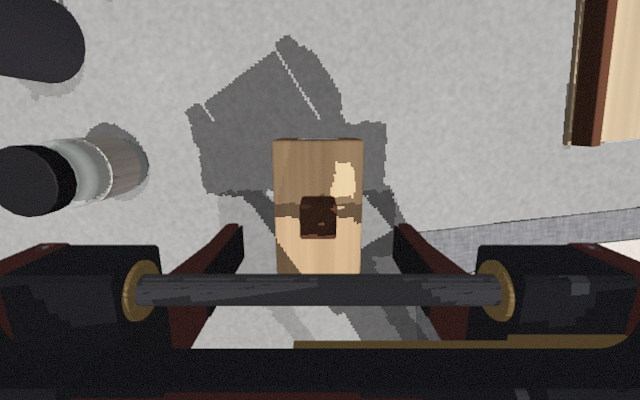

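In the wrist view the block case stands upright on the table with its handle at (318,216), and nothing around it has moved. It weighs about 0.29 kg. Next I'll lift the bar case.

```bash
python3 - <<'E'
from m import *
y=np.radians(-2.1)
move_l([.4403,.261,.2],.2)
move_to([.484,-.276,.2],q(y)); log("above")
pick(.484,-.276,y); log("lifted")
E
```

```text
above 12.7 ft [ 0.1  0.2 -0. ] gap 0.0877 p [ 0.4844 -0.2751  0.2   ]
closed 15.1 ft [ 0.1 -3.2 -0.3] gap 0.016 p [ 0.484  -0.2764  0.0721]
up 16.7 ft [ 0.7  0.1 -5.3] gap 0.0157 p [ 0.484 -0.276  0.152]
dF [ 0.1   0.24 -5.39] mass 0.55
lifted 16.7 ft [ 0.7  0.1 -5.3] gap 0.0157 p [ 0.484 -0.276  0.152]
```

The bar case is heavier, at 0.55 kg against 0.29 kg. I'll set it down in the mouth.

```bash
python3 - <<'E'
from m import *
x,yy,a=.520,-.0345,np.radians(-.7)
move_l([.484,-.276,.155],.2)
move_l([x,yy,.155],.15,q(a)); log("over")
place(x,yy,.078)
d=get_image("wrist"); cv2.imwrite("pics/w2.png",d["frame"])
move_l([.40,yy,.2],.25); log("back")
d=get_image("top"); P=cloud(d).reshape(-1,3); np.savez("top1.npz",**{k:d[k] for k in("frame","depth","camera_matrix","k1","view")})
z=P[:,2]; near=(np.hypot(P[:,0]-.52,P[:,1]+.035)<.09)
S=P[near&(abs(z-.066)<.006)];H=P[near&(abs(z-.094)<.006)]
print(rect(S[:,:2]),rect(H[:,:2]),np.median(S[:,2]))
S=P[(abs(z-.06)<.006)&(np.hypot(P[:,0]-.44,P[:,1]-.261)<.09)]; print("block",rect(S[:,:2]))
E
```

```text
over 18.8 ft [ 0.4 -0.2 -5.7] gap 0.0154 p [ 0.5199 -0.0352  0.155 ]
down 19.8 ft [ 0.7  0.4 -4.5] gap 0.0158 p [ 0.5205 -0.0346  0.0808]
touch 21.4 ft [-4.1 -0.8  4.7] gap 0.0161 p [ 0.5202 -0.0346  0.078 ]
open 22.6 ft [0.2 0.3 0.3] gap 0.0879 p [ 0.52   -0.0345  0.077 ]
back 23.8 ft [-0.5  0.7  0.2] gap 0.0877 p [ 0.4002 -0.0345  0.1988]
(array([522.3, -35.2]), array([107.8,  69.4]), 1.2) (array([534.3, -34. ]), array([36.1, 15.1]), 0.7) 0.06536440115001829
block (array([440.5, 261.6]), array([111.1,  69.9]), -6.1)
```

View pics/w2.png

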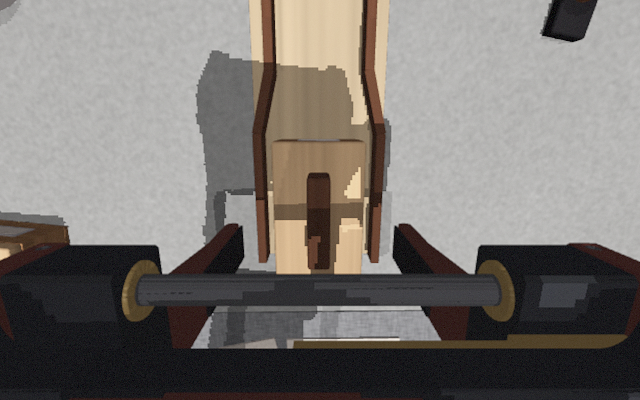

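The wrist view shows the case centred in the mouth: walls at x≈262 and 380, case at x≈273–363, lying straight. Next I'll push it from behind with closed fingers, checking force at each step.

```bash
cat > push.py <<'E'
from m import *
Y=lambda x:-.0346-.0125*(x-.52)
def fx(n=3): return ft(n)
E
python3 - <<'E'
from push import *
a=np.radians(-.7); z=.038
close(); move_l([.43,Y(.43),.12],.2,q(a)); move_l([.43,Y(.43),z],.15); f0=ft(6); log("behind")
x=.44
while x<.572:
    move_l([x,Y(x),z],.06); f=ft(2)-f0; print(round(x,3),np.round(f,1),end=" | ")
    if abs(f[0])>9 or abs(f[1])>8: print("STOP"); break
    x+=.01 if x<.559 else .004
log("far")
d=get_image("top"); np.savez("top2.npz",**{k:d[k] for k in("frame","depth","camera_matrix","k1","view")}); cv2.imwrite("pics/t2.png",cv2.resize(d["frame"][140:260,280:370],None,fx=5,fy=5))
np.save("f0.npy",f0)
E
```

```text
behind 26.7 ft [-0.5 -0.3 -0.1] gap 0.0004 p [ 0.4308 -0.0336  0.0394]
0.44 [ 0.2 -0.8 -0.8] | 0.45 [-0.3 -0.2 -0.1] | 0.46 [ 0.  -0.2 -0.1] | 0.47 [-0.6  0.6 -0.4] | 0.48 [-0.2  0.5 -0.3] | 0.49 [-0.   0.1  0.3] | 0.5 [-0.1  0.2 -0.2] | 0.51 [-0.2  0.1 -0.4] | 0.52 [0.4 0.3 0.1] | 0.53 [-0.1 -0.4 -0.3] | 0.54 [ 0.1  0.  -0.3] | 0.55 [ 0.   0.  -0.2] | 0.56 [-0.5 -0.3 -0.9] | 0.564 [ 0.1  0.2 -0.6] | 0.568 [-0.   0.  -0.2] | far 32.3 ft [0.3 0.2 0.1] gap 0.0004 p [ 0.5682 -0.0352  0.038 ]
```

View pics/t2.png

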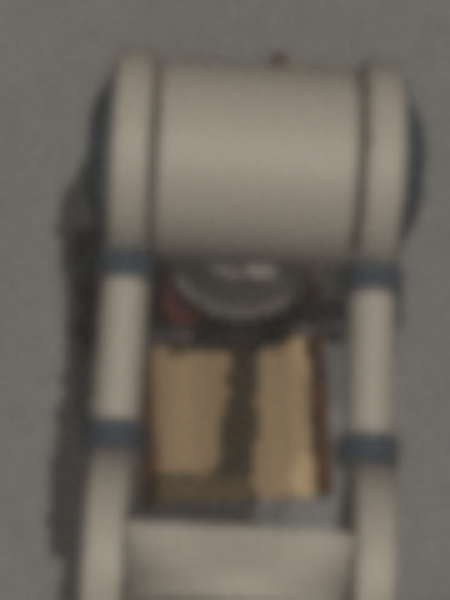

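```bash
python3 - <<'E'
from m import *
d=get_image("side"); cv2.imwrite("pics/s2.png",cv2.resize(d["frame"][130:300,250:430],None,fx=4,fy=3.5))
E
```

```text
(no output)
```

View pics/s2.png

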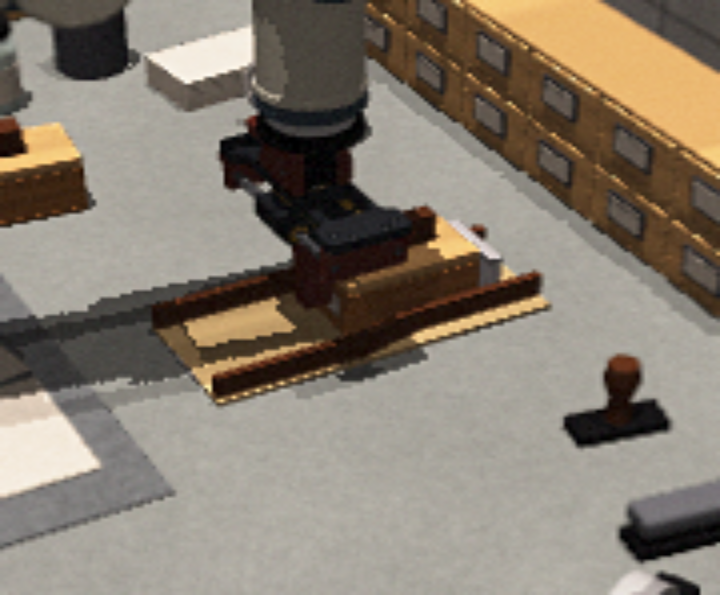

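The side view shows the case in the narrow part, straight and a few mm short of the stop plate (crop ≈(480,255)), with the fingers behind it. I'll finish in fine steps.

```bash
python3 - <<'E'
from push import *
a=np.radians(-.7); z=.038; f0=np.load("f0.npy"); x=.569; done=False
while x<.595:
    move_l([x,Y(x),z],.01); f=ft(3)-f0; print(round(x,4),np.round(f[0],1),end=" | ")
    if f[0]<-9.5: done=True; break
    x+=.001 if f[0]>-1.2 else .0004
hold(.4); print(np.round(ft(6)-f0,2)); log("pressed")
if done:
    move_l([x-.03,Y(x-.03),z],.05); move_l([x-.03,Y(x-.03),.2],.2); move_l([.40,Y(.40),.3],.3); log("clear")
    d=get_image("top"); P=cloud(d).reshape(-1,3); Z=P[:,2]; cv2.imwrite("pics/t3.png",d["frame"])
    S=P[(abs(Z-.066)<.005)&(np.hypot(P[:,0]-.647,P[:,1]+.035)<.09)]; print("bar",rect(S[:,:2]))
    S=P[(abs(Z-.06)<.006)&(np.hypot(P[:,0]-.44,P[:,1]-.261)<.09)]; print("block",rect(S[:,:2]))
    im=cv2.resize(d["frame"][140:290,200:440],None,fx=3.3,fy=3.3,interpolation=cv2.INTER_CUBIC); cv2.imwrite("pics/t3.png",np.clip(im*1.8,0,255).astype(np.uint8))
E
```

```text
0.569 -1.7 | 0.5694 -2.9 | 0.5698 -2.5 | 0.5702 -2.7 | 0.5706 -2.6 | 0.571 -2.8 | 0.5714 -2.7 | 0.5718 -2.4 | 0.5722 -3.2 | 0.5726 -2.6 | 0.573 -2.9 | 0.5734 -2.2 | 0.5738 -3.2 | 0.5742 -2.5 | 0.5746 -2.2 | 0.575 -2.2 | 0.5754 -2.8 | 0.5758 -2.9 | 0.5762 -2.4 | 0.5766 -2.2 | 0.577 -2.6 | 0.5774 -2.4 | 0.5778 -2.7 | 0.5782 -2.5 | 0.5786 -2.2 | 0.579 -2.2 | 0.5794 -2.3 | 0.5798 -2.5 | 0.5802 -4.7 | 0.5806 -6.7 | 0.581 -9.2 | 0.5814 -11.0 | [-11.07   0.13   5.93]
pressed 44.2 ft [-11.2   1.    6.1] gap 0.0007 p [ 0.5798 -0.0353  0.038 ]
clear 46.7 ft [-0.3  0.2 -0.7] gap 0.0006 p [ 0.4004 -0.0331  0.2983]
bar (array([646.7, -35.9]), array([110.7,  70. ]), -0.8)
block (array([440.3, 262. ]), array([111.1,  69.1]), -6.8)
```

The case is home, but downward drag means the stop itself felt only about 6–8 N of the 11 N push. There's time to press again up to about 10 N at the stop.

```bash
python3 - <<'E'
from push import *
z=.038; x=.576
move_l([.545,Y(.545),.2],.3); move_l([.545,Y(.545),z],.2); f0=ft(6); move_l([x,Y(x),z],.06)
while x<.5835:
    x+=.0006; move_l([x,Y(x),z],.01); f=ft(3)-f0; print(round(x,4),np.round(f,1),end=" | ")
    if f[0]<-13.5: break
hold(.3); log("pressed")
move_l([.545,Y(.545),z],.06); move_l([.545,Y(.545),.2],.25); move_l([.40,Y(.40),.3],.3); log("clear")
d=get_image("top"); P=cloud(d).reshape(-1,3); Z=P[:,2]
S=P[(abs(Z-.066)<.005)&(np.hypot(P[:,0]-.647,P[:,1]+.035)<.09)]; print("bar",rect(S[:,:2]),np.median(S[:,2]))
im=cv2.resize(d["frame"][140:290,200:440],None,fx=3.3,fy=3.3,interpolation=cv2.INTER_CUBIC); cv2.imwrite("pics/t4.png",np.clip(im*1.8,0,255).astype(np.uint8))
E
```

```text
0.5766 [ 0.  -0.7 -0.4] | 0.5772 [-0.4  0.3 -0.1] | 0.5778 [ 0.  -0.5 -0.3] | 0.5784 [-0.3  0.   0.3] | 0.579 [-0.1 -0.  -0.1] | 0.5796 [-0.7  0.2 -0.5] | 0.5802 [-4.1  0.2  1.8] | 0.5808 [-7.4  0.4  3.6] | 0.5814 [-10.5   0.2   5.5] | 0.582 [-12.8   0.3   6.9] | 0.5826 [-16.2   0.5   8.9] | pressed 53.4 ft [-15.6   0.7   9.6] gap 0.001 p [ 0.5798 -0.0353  0.0381]
clear 55.7 ft [-0.2 -0.3 -0.4] gap 0.0006 p [ 0.4004 -0.0331  0.2979]
bar (array([646.5, -35.9]), array([110.1,  70. ]), -0.8) 0.06532148248046798
```

View pics/t4.png

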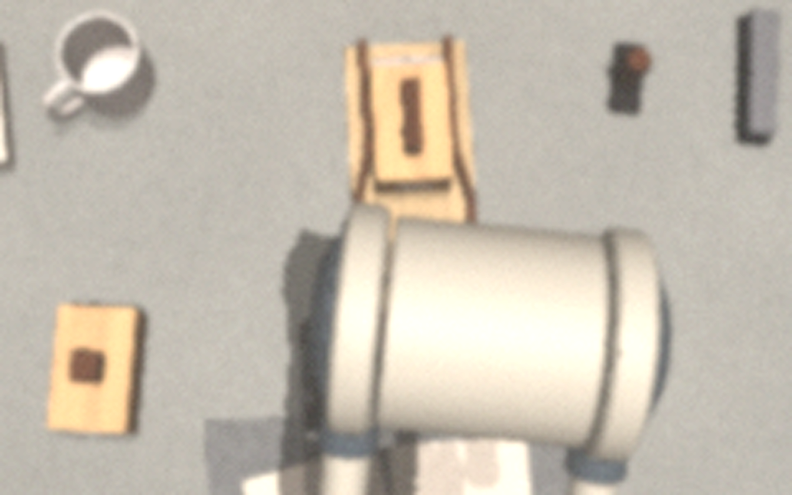

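The bar case lies straight against the stop (crop ≈(412,115)). The block case is at its starting place (87,365), the bystanders in view haven't moved, and the robot is clear.

```bash
python3 -c "
from bench import *
print(job_done())"
```

```text
the job is handed in; nothing more can be done
None
```

I handed the job in at about 56 s with the heavier bar case (0.55 kg against 0.29 kg) pressed squarely against the stop at an estimated 10 N (wrist peak about 16 N), the block case back where it started, and the bystanders in the last picture unmoved; the hand-in returned no verdict.

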